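# Spacer ring on, then poise the cranked lever level over its fixture

### The job

Drop the loose steel spacer ring over the thicker post of the two-post fixture so that it lies flat on the plate, and let go of it. Then lift the cast cranked lever from the bench by its balance point and finish holding it there: level and still, about 3 cm above the tips of the posts, its big hub bore straight above the thick post and its small boss bore straight above the thin one, touching nothing but the gripper. Do not put it down or let go at the end, and leave the steel block, the small turned part and the drilled plate beside the work where they are.

Things in the scene. Friction and masses are not known exactly. Their poses are not given: they have to be found in the camera images.
- ring_steel: loose bright steel spacer ring, 42 mm outside, about 27 mm bore (its collider clears a round of 26 mm), 12 mm high, 50 g, lying flat on the bench between the lever and the fixture. Origin: centre of its underside.
- lever: loose dark cast cranked lever, 190 mm long, 0.4 to 0.72 kg (grip firmly), lying flat on the bench: heavy round hub (48 mm across, 34 high, 20 bore) at one end, small boss (30 mm across, 28 high, 14 bore) at the other, bores 150 mm apart, joined by an arm 16 mm wide, 8 to 26 mm above the underside. Origin: on the underside plane midway between the bores; x points from hub to boss, z up.
- lever_balance (a point): balance point of the lever: on the centre line of the straight arm between hub and elbow, 48 mm from the hub's bore axis along the arm (24 mm outside the hub's rim), 17 mm above the underside, which is mid height of the arm. Axes as lever. Grip across the arm's 16 mm width here: from hub to elbow the arm runs 0.187 rad from the lever's x towards +y.
- lever_hub (a point): centre of the hub's bore in the lever's underside plane. Axes as lever.
- lever_boss (a point): centre of the small boss's bore in the lever's underside plane. Axes as lever.
- fixture: fixed flat aluminium plate, 206 x 64 x 14 mm, with two upright steel posts on its long centre line, 150 mm apart, whose tips are both 52 mm above the bench. Origin: centre of its underside; x points from the thick post to the thin post, z up. Lever and fixture may swap sides (one left, one right of the robot); both lie roughly crosswise, hub and thick post to the robot's right.
- thick_post_tip (a point): top centre of the thick post: 22 mm diameter for the lowest 8 mm above the plate, narrowing to 16 mm at 12 mm and up, pointed end; it stands 38 mm above the plate's top.
- thin_post_tip (a point): top centre of the thin post: 10 mm diameter above a shoulder of 28 mm diameter and 12 mm height; its tip stands 38 mm above the plate's top.
- jig_plate_1: bystander: flat metal plate with four holes, 73 x 88 x 10 mm, at the bench's right. Leave it.
- gauge_block: bystander: plain grey steel block, 40 x 43 x 20 mm, at the right of the work. Leave it.
- turned_part: bystander: small stepped brass-coloured turned part, 20 mm across, 26 mm high, standing at the left of the work. Leave it.

How it is judged:
On the way, in this order (a step that is already met when the one before it is completed fails the run):
1. the spacer ring lies flat on the plate round the thick post, let go, while the lever is still on the bench (horizontal distance between ring_steel and thick_post_tip below 0.005 m and z of ring_steel in the frame of fixture below 0.0165 m and contact force between the fingers and ring_steel below 0.1 N and height (world z) of lever below 0.01 m), for 0.2 s.
2. the lever is lifted clear of the bench in the gripper (height (world z) of each of lever_hub, lever_boss above 0.04 m and contact force between the fingers and lever above 1 N), for 0.2 s.
At the end, for the whole second after the job is handed in: The gripper holds the lever within 20 mm of its balance point, still and level (within 0.08 rad), both bores within 8 mm sideways of the axes of their posts and 10 to 60 mm above the tips, the lever touching neither fixture nor ring; the ring lies flat on the plate round the thick post (horizontal distance between lever_hub and thick_post_tip below 0.008 m and horizontal distance between lever_boss and thin_post_tip below 0.008 m and z of lever_hub in the frame of thick_post_tip between 0.01 and 0.06 m and z of lever_boss in the frame of thin_post_tip between 0.01 and 0.06 m and angle between lever's own z axis and vertical below 0.08 rad and horizontal distance between the grasp point and lever_balance below 0.02 m and contact force between the fingers and lever above 1 N and contact force between lever and fixture below 0.1 N and contact force between lever and ring_steel below 0.1 N and linear speed of lever below 0.02 m/s and angular speed of lever below 0.1 rad/s and horizontal distance between ring_steel and thick_post_tip below 0.005 m and z of ring_steel in the frame of fixture below 0.0165 m); the arm keeps its last pose, push and grip.
It fails at once if the steel block is moved more than 2 cm (distance of gauge_block from where it was at the start of the episode above 0.02 m).
It fails at once if the turned part is moved more than 2 cm (distance of turned_part from where it was at the start of the episode above 0.02 m).
It fails at once if the drilled plate is moved more than 2 cm (distance of jig_plate_1 from where it was at the start of the episode above 0.02 m).
It also fails if it takes over 62 s, if anything falls off the work surface, if the arm or the gripper's body presses on something with over 40 N, if the wrist force passes 120 N, or if a joint passes its speed limit or range.

### The arm

A 6-joint arm with a two-finger parallel gripper is mounted at the origin on a cart in front of the work surface, level with it; the furniture and walls round the work are solid. World frame = base frame: x ahead of the robot, y to its left, z up, the work surface at z = 0. Lengths are in m, angles in rad, forces in N, time in s.
With the tool pointing down it reaches from about 0.25 to 0.775 m from the base axis. Payload 4 kg.
Tool frame: the origin (TCP) lies between the finger pads; the fingertips stand 17 mm ahead of it and the grasp point (between the pads) lies 2 mm behind it; z points along the fingers, y is the line along which they close (so a half turn about z gives the same grasp; the last joint's range is limited). The gripper opens to 94 mm and grips with 3 to 60 N. Pads are 16 mm wide; open, the fingers measure 119 mm over their backs; the gripper's body (75 mm by 177 mm) begins 78 mm behind the grasp point.
Start: joints at [-1.222, 0.087, 1.371, -0, 1.684, -0.103], TCP at [0.24, -0.495, 0.223] pointing down, gripper open.
Joint ranges: [-3.1, 3.1], [-0.76, 2.03], [0.27, 2.55], [-1.08, 4.22], [0.17, 2.65], [-2.57, 2.57]. Speed limits (rad/s): [2.79, 2.79, 3.14, 3.14, 3.14, 3.14].

### API

Orientations are given as a unit quaternion [w, x, y, z].
In Python, from bench import ctrl gives the robot as it stands. Calls block until the motion is done:
- ctrl.goto(position, orientation): joint-space move of the TCP to a pose.
- ctrl.move_linear(position, feed=0.15, ori=None): straight line of the TCP; ori=None keeps the orientation; feed is the mean speed in m/s.
- ctrl.goto_joints(angles): joint-space move.
- ctrl.command_gripper(opening): finger opening in m; the grip force is fixed at half the most; returns when the fingers have stopped.
- ctrl.wait(seconds).
- ctrl.ik(position, orientation): joint angles nearest the present ones, or None.
- ctrl.get_image(name): name is "scene" or "top" or "wrist"; returns a dict with "pixels" (480x640x3 uint8, red, green, blue), "mtx" (3x3 intrinsics, pixels), "view" (4x4, takes a point from world to camera coordinates). Camera axes: x right, y up, looking along -z (the intrinsics and any distortion apply to the point x, -y, -z); pixel columns grow to the right and rows downward; lengths in m; the calibration is good to about 2 mm. A picture is of the moment at which its call begins. There is no depth.
A pose or a line that the arm cannot do raises ctrl.Unreachable and nothing moves.
- ctrl.job_done(): hands the job in; it is judged then, once.
Trained networks look in the newest picture that a camera, given by its name, has taken for a name from the list of things; names that differ only in an ending like _2 or _b are one class to them, and where a whole thing is asked for, a point or a joint stands for the part that bears it (a point fixed in the world has none). Each returns a list of dicts, best first, with "p" (0 to 1); they miss things now and then, are a little off and sometimes report something else, mostly with a low value. They report only what shows in the picture. A call takes as long as a camera call.
- ctrl.spot_in(camera, name): "xyz" ([x, y, z] in m, in world coordinates, good to about 4 mm: the middle of the surface that is visible of it).
Readings, each from a call of its own:
- ctrl.read_clock(): time.
- ctrl.read_joints(): joint angles.
- ctrl.read_joint_velocities(): joint speeds.
- ctrl.read_joint_efforts(): joint torques, N m.
- ctrl.read_tcp_pos(): TCP position.
- ctrl.read_ee_rot(): TCP orientation.
- ctrl.read_wrist_force(): force on the tool from outside, world axes, zero at the start.
- ctrl.read_wrist_torque(): the same for the moment, N m.
- ctrl.read_opening(): finger opening in m.
- ctrl.read_grasp_force(): force on a finger pad.
Only numpy, scipy, OpenCV 4.12 (cv2) and the standard library are available. Lean on these libraries where they do the work, as an engineer would, in place of code of your own. Each camera call takes 0.05 s, during which the arm holds its last target. There are 200 camera calls.

## Working session

There is one attempt and no reset: what is moved stays moved. The work goes in short steps, each a Python script; the robot and the scene stay as the last script left them, time stands still between calls to the robot, and variables do not carry over. Pictures are saved under pics/ and viewed, at most 10 in all, crops included, and the job is handed in when it is done.

```bash
mkdir -p pics; ls; python3 - <<'E'
from bench import ctrl
import cv2,numpy as np
for c in ["top","scene"]:
    im=ctrl.get_image(c); cv2.imwrite(f"pics/{c}0.png",im["pixels"][:,:,::-1])
    print(c,im["mtx"].tolist(),np.round(im["view"],4).tolist(), [k for k in im])
    for n in ["ring_steel","lever","lever_hub","lever_boss","lever_balance","fixture","thick_post_tip","thin_post_tip","gauge_block","turned_part","jig_plate_1"]:
        print(n,[(np.round(d["xyz"],4).tolist(),round(d["p"],2)) for d in ctrl.spot_in(c,n)[:2]])
print(ctrl.read_clock(),ctrl.read_ee_rot())
E
```

```text
pics
top [[516.279896391202, 0.0, 317.60267983008487], [0.0, 516.279896391202, 245.68277274336333], [0.0, 0.0, 1.0]] [[-0.028, -0.9995, -0.0169, -0.0084], [0.9972, -0.0291, 0.0688, -0.4894], [-0.0692, -0.015, 0.9975, -1.4751], [0.0, 0.0, 0.0, 1.0]] ['pixels', 'mtx', 'view']
ring_steel [([0.4791, -0.2498, 0.0153], 0.42)]
lever [([0.4369, 0.1295, 0.0285], 0.83), ([0.4784, -0.2517, 0.0154], 0.45)]
lever_hub [([0.4389, 0.1297, 0.0266], 0.86)]
lever_boss [([0.4379, 0.1293, 0.0207], 0.62), ([0.4983, -0.4544, 0.0229], 0.3)]
lever_balance [([0.435, 0.1246, 0.0307], 0.82)]
fixture [([0.4786, -0.2485, 0.0133], 0.62)]
thick_post_tip [([0.4821, -0.2513, 0.0103], 0.85)]
thin_post_tip [([0.4791, -0.2531, 0.017], 0.68)]
gauge_block [([0.4985, -0.457, 0.0216], 0.7)]
turned_part [([0.4619, 0.4354, 0.0178], 0.39)]
jig_plate_1 [([0.4135, -0.4907, 0.0076], 0.6)]
scene [[468.0499089339015, 0.0, 312.37113203348787], [0.0, 468.0499089339015, 238.9758776734008], [0.0, 0.0, 1.0]] [[-0.7718, -0.6356, 0.0188, 0.3601], [0.4681, -0.5479, 0.6933, -0.296], [-0.4304, 0.5439, 0.7204, -1.1628], [0.0, 0.0, 0.0, 1.0]] ['pixels', 'mtx', 'view']
ring_steel [([0.4939, -0.023, 0.0135], 0.62)]
lever [([0.4327, 0.1383, 0.0249], 0.67), ([0.5024, -0.4487, 0.0196], 0.27)]
lever_hub [([0.4313, 0.139, 0.0247], 0.72)]
lever_boss [([0.4338, 0.1388, 0.0244], 0.95)]
lever_balance [([0.4317, 0.136, 0.0265], 0.84)]
fixture [([0.4728, -0.243, 0.0144], 0.61)]
thick_post_tip [([0.471, -0.2469, 0.0146], 0.77), ([0.4303, 0.1377, 0.0281], 0.25)]
thin_post_tip [([0.4738, -0.2425, 0.016], 0.83), ([0.4338, 0.1371, 0.0235], 0.45)]
gauge_block [([0.4339, 0.1351, 0.0198], 0.31)]
turned_part []
jig_plate_1 [([0.4784, -0.2439, 0.0184], 0.22)]
1.2 [ 1.64245355e-05  9.74596243e-01  2.23969110e-01 -1.21677836e-05]
```

```bash
python3 - <<'E'
import cv2
a=cv2.imread("pics/top0.png")
cv2.imwrite("pics/top0c.png",cv2.resize(a[200:320,220:480],None,fx=3,fy=3,interpolation=cv2.INTER_CUBIC))
E
```

```text
(no output)
```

View pics/top0.png

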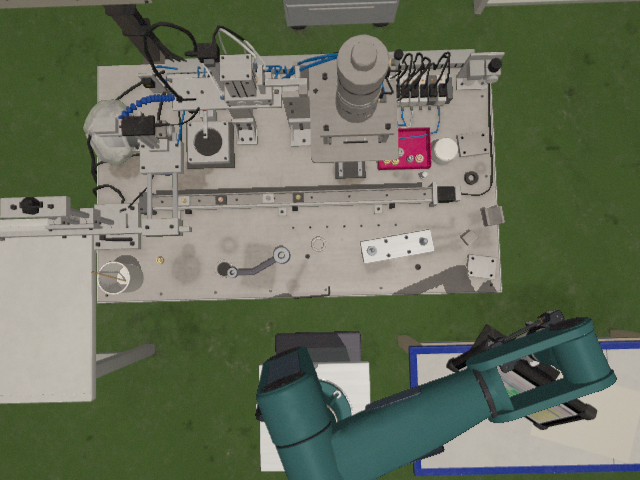

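View pics/scene0.png

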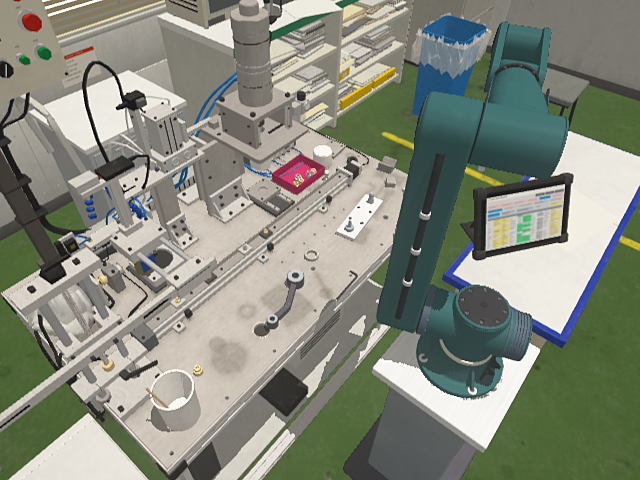

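The top view shows the lever hub at (282,255), the boss at (232,272) and the ring at (318,244). The fixture is centred at (397,246), with the thick post near (425,240) and the thin one near (371,252). The scene view agrees. Next I'll look from closer with the wrist camera.

```bash
cat > h.py <<'E'
from bench import ctrl
import cv2,numpy as np
def q(th): return [0,np.cos(th/2),np.sin(th/2),0]   # tool down, tool x at yaw th, tool y at th-90deg
def proj(im,P):
    p=im["view"]@np.r_[P,1]; u=im["mtx"]@np.array([p[0],-p[1],-p[2]]); return u[:2]/u[2]
def back(im,uv,z):
    V=np.asarray(im["view"]);R=V[:3,:3];c=-R.T@V[:3,3]
    d=np.linalg.inv(im["mtx"])@[uv[0],uv[1],1]; d=R.T@[d[0],-d[1],-d[2]]
    return c+d*(z-c[2])/d[2]
def shot(name,cam="wrist"):
    im=ctrl.get_image(cam); cv2.imwrite(f"pics/{name}.png",im["pixels"][:,:,::-1]); np.savez(f"pics/{name}.npz",**im); return im
def spots(cam,names):
    for n in names: print(n,[(np.round(d["xyz"],4).tolist(),round(d["p"],2)) for d in ctrl.spot_in(cam,n)[:2]])
E
python3 - <<'E'
from h import *
im=np.load
a=dict(pixels=0); t=ctrl.get_image("top")
for n,uv,z in [("hub",(282,255),.034),("boss",(232,272),.028),("ring",(318,244),.012),("thick",(425,240),.052),("thin",(371,252),.052),("block",(492,215),.02),("turned",(160,260),.026)]:
    print(n,back(t,uv,z).round(3))
ctrl.goto([0.46,-0.08,0.34],q(0.0))
w=shot("w1"); V=w["view"]; print("cam",(-V[:3,:3].T@V[:3,3]).round(3),V[:3,:3].round(2).tolist(),w["mtx"][0])
print(ctrl.read_tcp_pos(),ctrl.read_joints(),ctrl.read_clock())
spots("wrist",["ring_steel","lever_hub","lever_boss","thick_post_tip","thin_post_tip","fixture"])
E
```

```text
hub [0.464 0.08  0.034]
boss [0.42  0.225 0.028]
ring [ 0.494 -0.024  0.012]
thick [ 0.494 -0.325  0.052]
thin [ 0.464 -0.173  0.052]
block [ 0.563 -0.527  0.02 ]
turned [0.46  0.433 0.026]
cam [ 0.529 -0.08   0.503] [[-0.0, -1.0, -0.0], [0.97, -0.0, -0.24], [0.24, -0.0, 0.97]] [420.07717415   0.         311.8120247 ]
[ 0.45991123 -0.08072221  0.3395643 ] [-2.95096460e-01 -9.09132472e-02  1.31831710e+00 -2.41837926e-04
  1.91494725e+00  1.27687196e+00] 3.0667
ring_steel [([0.4939, -0.0272, 0.0119], 0.72)]
lever_hub [([0.4425, 0.1217, 0.028], 0.63)]
lever_boss [([0.4456, 0.119, 0.0258], 0.98)]
thick_post_tip [([0.4829, -0.2473, 0.0117], 0.75)]
thin_post_tip [([0.4834, -0.2522, 0.0142], 0.62)]
fixture [([0.4821, -0.25, 0.0151], 0.8), ([0.4415, 0.1215, 0.0285], 0.66)]
```

View pics/w1.png

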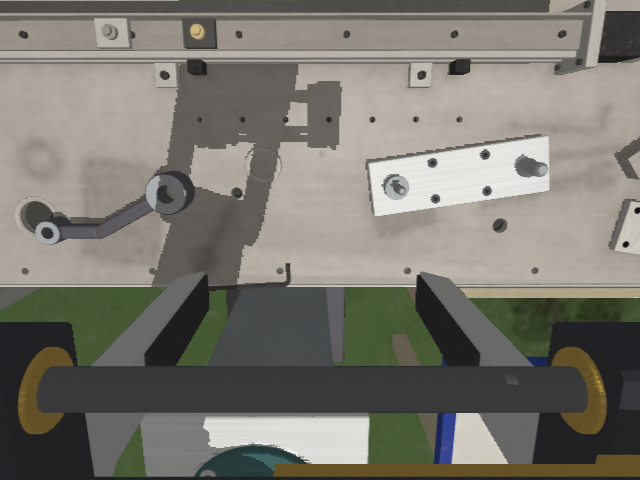

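The wrist view shows the ring at (263,164), the hub at (169,192), the boss at (47,233), the thin post at (397,186) and the thick post at (533,168). I'll take closer shots next.

```bash
python3 - <<'E'
from h import *
out=[]
for n,p in [("lev",[0.40,0.15,0.22]),("ring",[0.43,-0.025,0.22]),("fix",[0.43,-0.25,0.22])]:
    ctrl.goto(p,q(0.0)); ctrl.wait(0.15); im=shot(n)
    pts={"lev":[(.442,.15,.03)],"ring":[(.494,-.025,.012)],"fix":[(.48,-.25,.03)]}[n]
    u=proj(im,pts[0]).astype(int); print(n,u)
print(ctrl.read_clock())
a=[cv2.imread(f"pics/{n}.png") for n in("lev","ring","fix")]
cv2.imwrite("pics/mont.png",np.vstack([x[60:260,:] for x in a]))
E
```

```text
lev [311 168]
ring [314 139]
fix [314 157]
6.65
```

View pics/mont.png

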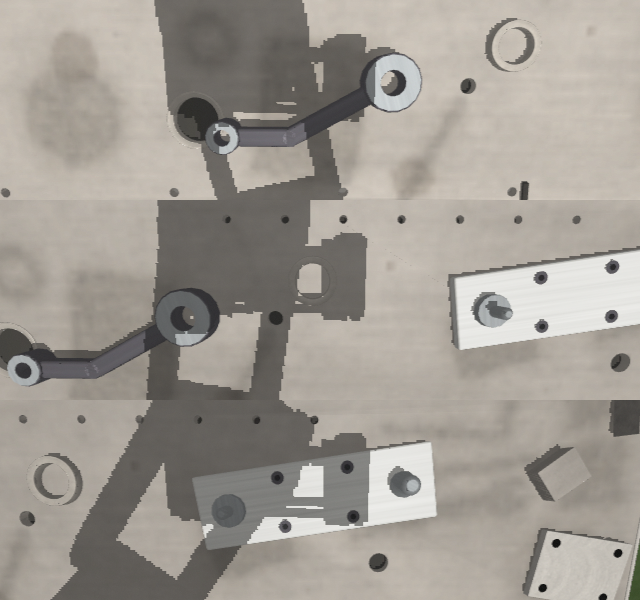

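The close view puts the hub top at about (392,142) and the boss top at (222,198) in `lev`. The thick tip is at about (412,145) and the thin tip at (226,172) in `fix`. I'll overlay the predicted outlines to check these.

```bash
cat > ov.py <<'E'
from h import *
def circ(a,im,c,r,z,off,s,col=(0,0,255)):
    t=np.linspace(0,2*np.pi,60)
    p=np.array([proj(im,[c[0]+r*np.cos(x),c[1]+r*np.sin(x),z]) for x in t])
    cv2.polylines(a,[np.round(((p-off)+.5)*s*16).astype(int)],True,col,1,shift=4)
def tile(n,c,circs,s=5,w=50):
    im=np.load(f"pics/{n}.npz"); im={k:im[k] for k in im}
    o=np.round(proj(im,[c[0],c[1],circs[0][1]])).astype(int)-w//2
    a=cv2.resize(np.ascontiguousarray(im["pixels"][o[1]:o[1]+w,o[0]:o[0]+w,::-1]),None,fx=s,fy=s,interpolation=cv2.INTER_NEAREST)
    for r,z in circs: circ(a,im,c,r,z,o,s)
    cv2.putText(a,f"{n} {o[0]},{o[1]}",(3,12),0,.4,(255,0,0)); return a
E
cat > run.py <<'E'
from ov import *
L={n:dict(np.load(f"pics/{n}.npz")) for n in("lev","ring","fix")}
E=dict(hub=back(L["lev"],(392,142),.034),boss=back(L["lev"],(222,197.5),.028),ring=back(L["ring"],(314,140),.012),thick=back(L["fix"],(412,145),.052),thin=back(L["fix"],(226,172),.052))
for k in E: print(k,E[k].round(4))
print(np.linalg.norm(E["hub"][:2]-E["boss"][:2]),np.linalg.norm(E["thick"][:2]-E["thin"][:2]))
T=[tile("lev",E["hub"],[(.024,.034),(.010,.034),(.024,.0)]),tile("lev",E["boss"],[(.015,.028),(.007,.028)]),tile("lev",E["ring"],[(.021,.012),(.0135,.012),(.021,0)]),
 tile("ring",E["ring"],[(.021,.012),(.0135,.012),(.021,0)]),tile("fix",E["thick"],[(.008,.047),(.011,.014),(.001,.052)]),tile("fix",E["thin"],[(.005,.048),(.014,.026),(.001,.052)])]
cv2.imwrite("pics/ov.png",np.vstack([np.hstack(T[:3]),np.hstack(T[3:])]))
E
python3 run.py
```

```text
hub [0.4631 0.0847 0.034 ]
boss [0.4172 0.2266 0.028 ]
ring [ 0.4932 -0.0245  0.012 ]
thick [ 0.4908 -0.3246  0.052 ]
thin [ 0.4698 -0.1803  0.052 ]
0.1491122095398406 0.14579754098363
```

View pics/ov.png

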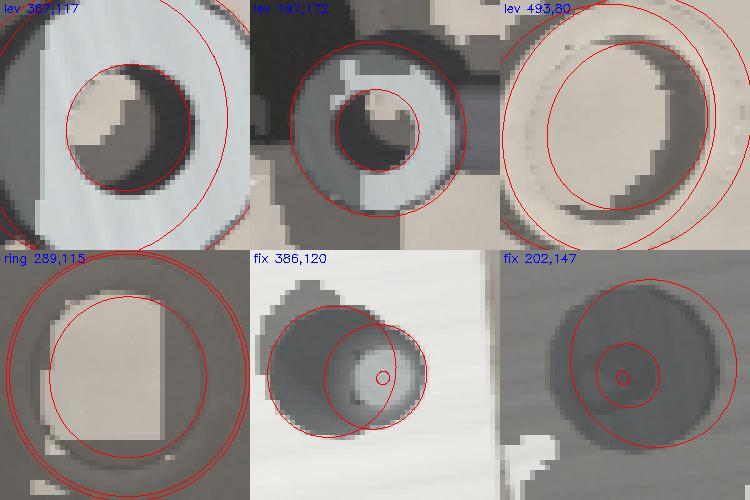

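The hub, boss, ring and thick post fit to about 1 px. The thin post needs a shift of about (-4,+1.3) px, and the ring about -1 px in u. Now I'll pick up the ring and place it.

```bash
sed -i 's/(392,142)/(392.7,142.3)/; s/(314,140)/(313,140)/; s/(412,145)/(412.4,145)/; s/(226,172)/(222,173.3)/' run.py; python3 run.py
cat >> h.py <<'E'
def st(m): print(m,"tcp",np.round(ctrl.read_tcp_pos(),4),"F",np.round(ctrl.read_wrist_force(),1),"open",round(ctrl.read_opening(),4),"g",round(ctrl.read_grasp_force(),1),"t",ctrl.read_clock())
E
python3 - <<'E'
from h import *
R=[0.4932,-0.0237]
ctrl.command_gripper(0.075)
ctrl.goto([*R,0.12],q(0)); ctrl.move_linear([*R,0.0195],feed=.08); st("down")
ctrl.command_gripper(0.0); st("grip")
ctrl.move_linear([*R,0.14],feed=.12); st("lift")
ctrl.goto([0.4908,-0.3246,0.14],q(0)); ctrl.wait(.3); st("over"); shot("held")
E
```

```text
hub [0.4629 0.0842 0.034 ]
boss [0.4172 0.2266 0.028 ]
ring [ 0.4932 -0.0236  0.012 ]
thick [ 0.4908 -0.3249  0.052 ]
thin [ 0.4688 -0.1772  0.052 ]
0.14959004779840207 0.14939580289290036
down tcp [ 0.4938 -0.0238  0.0202] F [-0.7 -0.3  0. ] open 0.0748 g 0.0 t 9.575
grip tcp [ 0.4932 -0.0237  0.0196] F [0.7 0.2 1.2] open 0.041 g 30.0 t 10.2083
lift tcp [ 0.4926 -0.0236  0.1389] F [-0.2 -0.6 -0.5] open 0.0404 g 30.0 t 11.3667
over tcp [ 0.4912 -0.3236  0.1402] F [-0.5  0.1 -0.7] open 0.0411 g 30.0 t 12.8167
```

View pics/held.png

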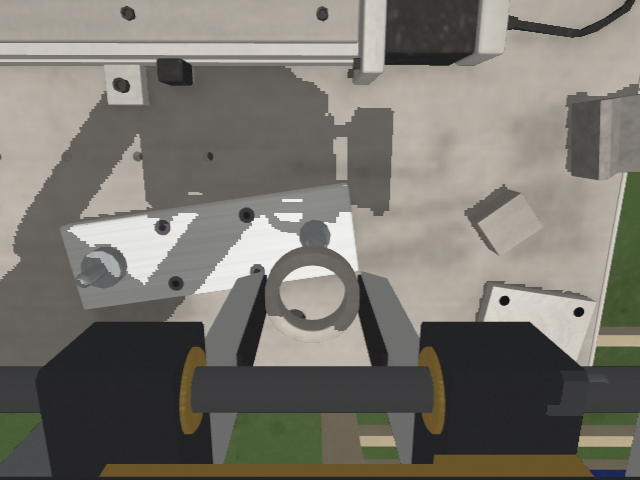

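The ring is held squarely, with its bore near (312,291). The thick post is behind it at about (314,237). I'll check that against the projection, then lower it.

```bash
python3 - <<'E'
from h import *
im=dict(np.load("pics/held.npz"))
print(proj(im,[.4912,-.3236,.1325]),proj(im,[.4908,-.3249,.052]), "ring c by pixel",back(im,(312,290),.1325))
x,y=.4908,-.3249
ctrl.move_linear([x,y,0.075],feed=.1); st("near")
ctrl.move_linear([x,y,0.045],feed=.05); st("a")
ctrl.move_linear([x,y,0.0345],feed=.03); ctrl.wait(.2); st("b")
E
```

```text
[313.63928612 296.5734089 ] [315.19958146 248.29183553] ring c by pixel [ 0.49423019 -0.32288338  0.1325    ]
near tcp [ 0.4912 -0.3252  0.0756] F [ 0.3 -0.7 -0.1] open 0.0408 g 30.0 t 13.6667
a tcp [ 0.4909 -0.325   0.045 ] F [-1.3  0.1  0.4] open 0.0406 g 30.0 t 14.4167
b tcp [ 0.4908 -0.3249  0.0346] F [ 0.7  0.5 -0.9] open 0.0409 g 30.0 t 15.1167
```

```bash
python3 - <<'E'
from h import *
ctrl.command_gripper(0.062); ctrl.wait(.2); st("rel")
ctrl.move_linear([.4908,-.3249,0.14],feed=.15)
ctrl.goto([0.42,-0.28,0.20],q(0)); ctrl.wait(.2); im=shot("placed"); st("up")
cv2.imwrite("pics/placedc.png",cv2.resize(im["pixels"][70:220,180:430,::-1],None,fx=3,fy=3,interpolation=cv2.INTER_CUBIC))
E
```

```text
rel tcp [ 0.4908 -0.3249  0.0345] F [0.4 0.1 0.6] open 0.0622 g 0.0 t 15.8583
up tcp [ 0.4201 -0.28    0.1981] F [ 0.5  0.5 -0.5] open 0.0622 g 0.0 t 17.45
```

View pics/placedc.png

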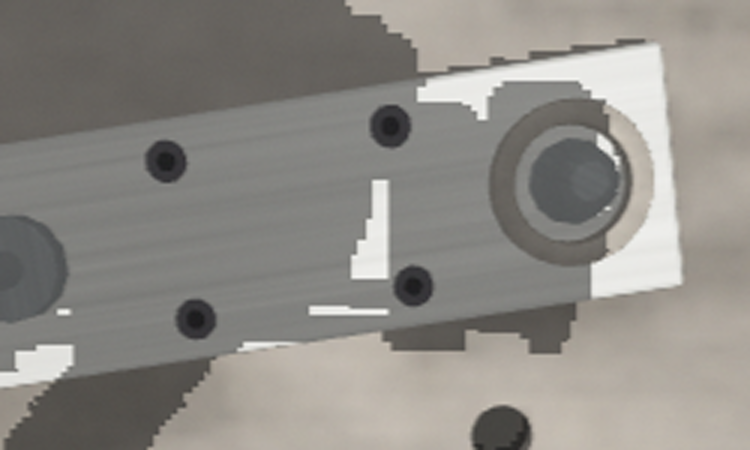

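The ring lies flat around the thick post. Next is the lever.

```bash
cat > lv.py <<'E'
from h import *
hub=np.array([.4629,.0842]);boss=np.array([.4172,.2266]);thick=np.array([.4908,-.3249]);thin=np.array([.4688,-.1772])
def g(h,b):
    d=b-h; a=np.arctan2(d[1],d[0])+.187; e=(np.linalg.norm(d)-.15)/2*d/np.linalg.norm(d)
    return h+e+.048*np.array([np.cos(a),np.sin(a)]),a-np.pi
E
python3 - <<'E'
from lv import *
P,th=g(hub,boss);T,tt=g(thick,thin);print(P,th,T,tt)
for o in(0,np.pi):
    print(ctrl.ik([*P,.12],q(th+o)),ctrl.ik([*T,.12],q(tt+o)))
if ctrl.ik([*P,.12],q(th)) is not None and ctrl.ik([*T,.12],q(tt)) is not None:
    ctrl.command_gripper(.06)
    ctrl.goto([*P,.16],q(th)); ctrl.move_linear([*P,.07],feed=.12); ctrl.move_linear([*P,.0195],feed=.06); st("down")
    ctrl.command_gripper(0.0); ctrl.wait(.2); st("grip")
    ctrl.move_linear([*P,.035],feed=.05); ctrl.wait(.3); st("lift"); print(ctrl.read_wrist_torque())
    shot("lift")
E
```

```text
[0.44005934 0.12616779] -1.073252746624087 [ 0.47507466 -0.27989776] -1.235932868891093
None [-6.35244590e-01  1.32692567e-01  1.52565791e+00 -4.44089210e-16
  1.48324218e+00  2.17148461e+00]
[ 1.55261587e-01 -7.58267313e-02  1.73961394e+00 -4.44089210e-16
  1.47780544e+00 -3.42281993e-01] [-6.35244590e-01  1.32692567e-01  1.52565791e+00 -4.44089210e-16
  1.48324218e+00 -9.70108048e-01]
```

```bash
sed -i 's/a-np.pi/a/' lv.py; python3 - <<'E'
from lv import *
P,th=g(hub,boss)
ctrl.command_gripper(.06)
ctrl.goto([*P,.16],q(th)); ctrl.move_linear([*P,.07],feed=.12); ctrl.move_linear([*P,.0195],feed=.06); st("down")
ctrl.command_gripper(0.0); ctrl.wait(.2); st("grip")
ctrl.move_linear([*P,.035],feed=.05); ctrl.wait(.3); st("lift"); print(ctrl.read_wrist_torque())
shot("lift")
E
```

```text
down tcp [0.4404 0.1262 0.0198] F [-0.2  0.4 -0. ] open 0.0599 g 0.0 t 21.1083
grip tcp [0.4401 0.1262 0.0195] F [-0.3  0.5  0.2] open 0.016 g 30.0 t 22.0583
lift tcp [0.4399 0.1261 0.0347] F [ 0.1  0.3 -5.3] open 0.0154 g 30.0 t 22.8167
[-0.03301247 -0.10009429 -0.04389385]
```

View pics/lift.png

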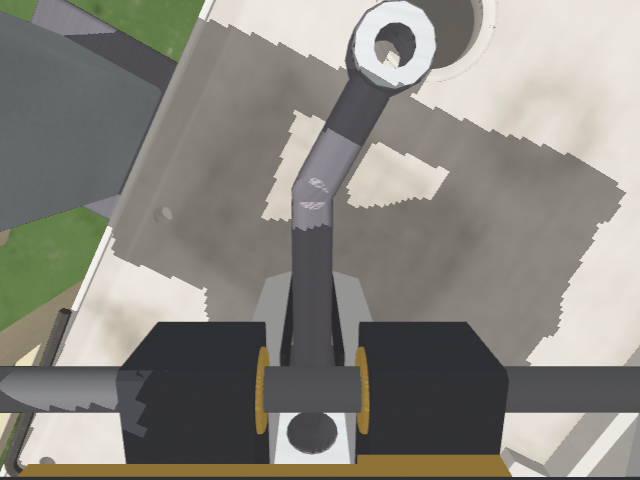

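Lever lifted at about 0.54 kg. The boss is visible at (392,43) and the hub bore at (312,433). I'll carry it to a point above the posts and compare with the nominal pose.

```bash
python3 - <<'E'
from lv import *
P,th=g(hub,boss); T,tt=g(thick,thin)
im=dict(np.load("pics/lift.npz"))
z=.0347-.0195
print("pred boss/hub",proj(im,[*boss,z+.028]),proj(im,[*hub,z+.034]))
print("meas boss/hub",back(im,(392,43.5),z+.028),back(im,(312,433),z+.034))
ctrl.move_linear([*P,.17],feed=.12); st("up")
ctrl.goto([*T,.17],q(tt)); ctrl.wait(.3); st("over")
ctrl.move_linear([*T,.102],feed=.06); ctrl.wait(.5); st("low")
im=shot("fin"); print(ctrl.read_ee_rot(),q(tt))
z=.102-.0195
print("meas boss/hub", "pred boss/hub",proj(im,[*thin,z+.028]),proj(im,[*thick,z+.034]),"tip",proj(im,[*thin,.052]))
shot("fins","scene")
a=im["pixels"][:,160:480,::-1]
s=cv2.imread("pics/fins.png"); u=proj(dict(np.load("pics/fins.npz")),[.475,-.25,.08]).astype(int); print(u)
o=np.clip(u-[60,75],0,[520,330]); c=cv2.resize(s[o[1]:o[1]+150,o[0]:o[0]+120],(384,480),interpolation=cv2.INTER_CUBIC)
cv2.imwrite("pics/finm.png",np.hstack([a,c]))
E
```

```text
pred boss/hub [395.43808375  47.56276106] [313.49733357 430.44080768]
meas boss/hub [0.41550795 0.22713725 0.0432    ] [0.46294417 0.08282892 0.0492    ]
up tcp [0.4394 0.1261 0.1689] F [-0.2  0.2 -5.1] open 0.0157 g 30.0 t 24.1417
over tcp [ 0.4754 -0.2791  0.1701] F [-0.4  0.5 -4.6] open 0.0159 g 30.0 t 25.95
low tcp [ 0.4751 -0.2799  0.102 ] F [-0.6 -0.5 -5.9] open 0.016 g 30.0 t 27.7333
[-2.27709926e-07  5.79402230e-01  8.15041751e-01  2.30899225e-06] [0, np.float64(0.5793788850803019), np.float64(0.8150583460851784), 0]
meas boss/hub pred boss/hub [395.23568698  47.40239503] [313.43842809 429.85793411] tip [371.44527723  71.74210467]
[362 200]
```

View pics/finm.png

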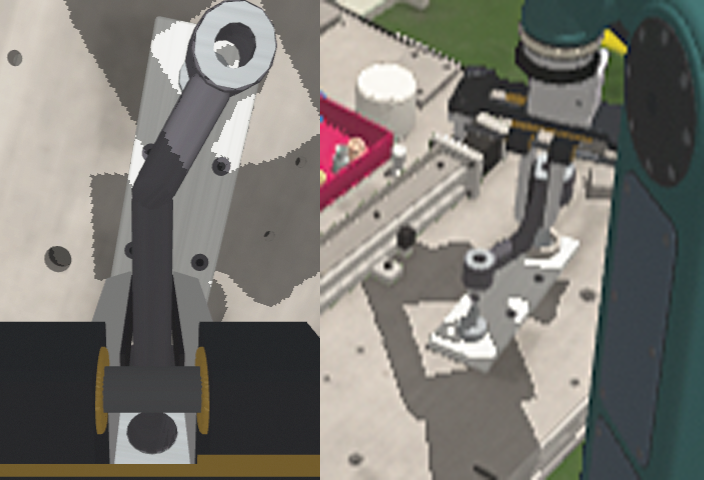

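The wrist view shows the boss at (392,44) and the hub at (312,433), within about 4 px of prediction. In the scene crop the boss sits directly above the thin post, with its top at about (351.4,205.6). I'll check tilt with a quick projection.

```bash
python3 - <<'E'
from lv import *
im=dict(np.load("pics/fins.npz"))
for z in (.1,.11,.12): print(z,proj(im,[*thin,z]))
print("tip",proj(im,[*thin,.052]),"shoulder",proj(im,[*thin,.026]),proj(im,[.420,-.170,.014]))
st("now"); print(ctrl.read_wrist_torque(),ctrl.read_joint_velocities().round(4) if hasattr(ctrl.read_joint_velocities(),'round') else 0)
a=im["pixels"][185:245,320:380,::-1]; a=cv2.resize(a,None,fx=10,fy=10,interpolation=cv2.INTER_CUBIC); cv2.imwrite("pics/finz.png",a)
E
```

```text
0.1 [350.36676664 208.70503266]
0.11 [350.6284616  206.19858754]
0.12 [350.89289972 203.66586905]
tip [349.14750174 220.38282975] shoulder [348.51147859 226.47449139] [359.71060299 237.85556872]
now tcp [ 0.4751 -0.2799  0.102 ] F [ 0.4 -0.3 -4.9] open 0.0154 g 30.0 t 27.8333
[-0.02141686 -0.05635642 -0.01316779] [ 0.0018 -0.0009  0.0013 -0.0009  0.0016  0.0008]
```

View pics/finz.png

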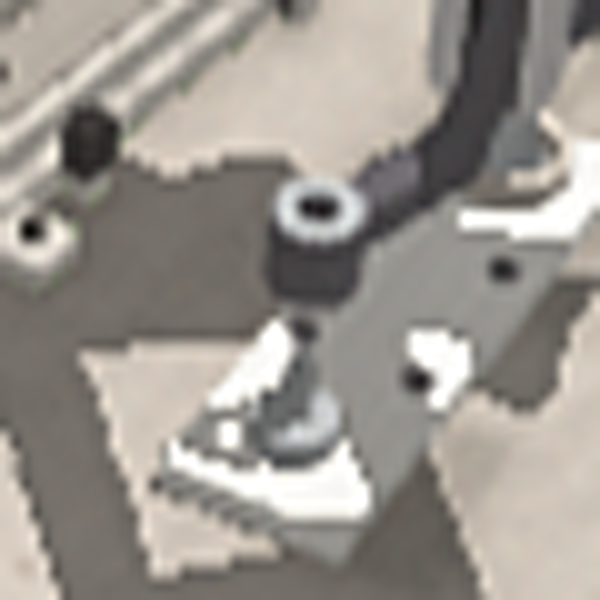

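The boss top is at (352,205.8) and the shoulder at about (349.8,226). Both are shifted by the same +1.3 px from prediction, so the lever is aligned and level. Handing in.

```bash
python3 -c "
from bench import ctrl
print(ctrl.job_done())"
```

```text
the job is handed in; nothing more can be done
None
```

I handed the job in at about 28 s of the 62 s allowed. The ring lies flat round the thick post, and the lever is held at its balance point about 3 cm above the posts, level and with both bores within about 2–3 mm of the post axes by camera; no verdict came back.

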